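# Set the windowed cell at its working distance and bring in the daylight filter

## Robot

A 6-joint arm with a two-finger parallel gripper is mounted at the origin on the work surface. World frame = base frame: x ahead of the robot, y to its left, z up, the work surface at z = 0. Lengths are in m, angles in degrees, forces in N, time in s.
With the tool pointing down it reaches from about 0.325 to 1 m from the base axis. Payload 5.1 kg.
Tool frame: the origin (TCP) lies between the finger pads; the fingertips stand bot.finger_overhang ahead of it and the grasp point (between the pads) lies 2 mm behind it (bot.finger_overhang is the distance from the TCP to the fingertips, in m); z points along the fingers, y is the line along which they close (so a half turn about z gives the same grasp; the last joint's range is limited). The gripper opens to 85 mm and grips with 20 to 120 N. Pads are 22 mm wide; open, the fingers measure 114 mm over their backs; the gripper's body (76 mm by 85 mm) begins 54 mm behind the grasp point. The pads swing forward as they close: fully open they stand 13 mm farther back than shut.
Start: joints at [68.491, 7.093, 94.555, -0, 78.352, -4.733], TCP at [0.188, 0.622, 0.248] pointing down, gripper open.
Joint ranges: [-149.61, 149.61], [-58.7, 133.49], [1.44, 155.28], [-77.14, 257.14], [18.33, 153.61], [-166.67, 166.67]. Speed limits (degrees/s): [147.25, 147.25, 180, 180, 180, 180].

## Interface

Orientations are given as a 3x3 rotation matrix whose columns are the frame's x, y, z axes.
In Python, from bench import bot gives the robot as it stands.
- The arm moves only by the tool carry_out, never from a script. Its argument "motion" is one flat list of numbers, 6 for each row, row after row: the shift along the tool's x, y, z in mm, then the turn, a rotation vector about the tool's x, y, z in rad. In form: [x, y, z, rx, ry, rz, x, y, z, rx, ry, rz, ...]. A call has 1 to 20 rows; each row shifts and turns the commanded pose from where the row before left it, along the tool's axes as they then stand; what a row does not reach is not made up. A row lasts 1/8 s, in which the tool goes at most 62.5 mm and 10.7 degrees, less where a joint would pass 70% of its speed; a pose out of reach is approached as far as the arm can. A call with a gripper value outside its range is refused whole. "gripper" is the closure, from 0 (fully open) to 1 (shut), set as the call begins (left out, the last holds). The fingers move at their own pace and stop on an object; "newtons" is the grip in N (left out, the last holds). Time passes only in rows, so rows that do not move let the fingers close. It gives the time, the measured TCP pose, the force, the opening and the grip force at its end, in the units of the state.
- bot.state(): the state, without advancing time (a new reading comes with each control period).
- bot.get_image(name): name is "scene" or "top" or "wrist"; returns a dict with "frame" (480x640x3 uint8, red, green, blue), "range_z" (480x640 float32, m along the optical axis (not along the pixel's ray), 0 where there is no reading), "K" (3x3 intrinsics, pixels), "k1" (the pictures are not rectified: a ray, as slopes to the right and down, at radius r is drawn at 1 + k1 r^2 times it, then the intrinsics apply), "xyz" and "orientation" of the camera in the world. Camera axes: x right, y up, looking along -z (the intrinsics and any distortion apply to the point x, -y, -z); pixel columns grow to the right and rows downward; lengths in m; the calibration is good to about 2 mm. A picture is of the moment at which its call begins.
- bot.close_job(): hands the job in; it is judged then, once.
Trained networks look in a picture, given as the dict that the camera call returned (one of the last four; its "shot" number tells which), for a name from the list of things; names that differ only in an ending like _2 or _b are one class to them, and where a whole thing is asked for, a point or a joint stands for the part that bears it (a point fixed in the world has none). Each returns a list of dicts, best first, with "score" (0 to 1); they miss things now and then, are a little off and sometimes report something else, mostly with a low value. They report only what shows in the picture. A call takes as long as a camera call.
- bot.find_in(picture, target): "location" ([column, row] in pixels, amid what is visible of it).
- bot.masks_of(picture, target): "mask" (480x640 bool, what is visible of it) and "location" ([column, row] in pixels, amid what is visible of it).
The state is a dict: "t": time; "qpos": joint angles; "joint_velocities": joint speeds; "joint_torque": joint torques, N m; "tcp_pos": TCP position; "orientation": TCP orientation; "wrist_force": force on the tool from outside, world axes, zero at the start; "wrist_torque": the same for the moment, N m; "gripper_width": opening from 0.0 (shut) to 1.0 (fully open); "gripper_force": force on a finger pad.
Only numpy, scipy, OpenCV 4.12 (cv2) and the standard library are available. Lean on these libraries where they do the work, as an engineer would, in place of code of your own. Each camera call takes 0.05 s, during which the arm holds its last target. There are 200 camera calls.

## Task

Get the windowed test cell ready for its light exposure. With the filter slide still shut, crank the handwheel until the carriage's black pointer stands on the red line of the white scale; then pull the red tab of the filter slide out by one click, so that the next filter sits in the beam and not the one after it. Do not touch the cell, leave the driver, lens cap, filter case and multimeter lying where they are, and let go at the end.

Things in the scene. Friction and masses are not known exactly. Their poses are not given: they have to be found in the camera images.
- light_bench: light bench, fixed: dark breadboard 300 x 600 x 13 mm, white lamp house at its +y end (130 wide, top 225 mm above the table), filter-slide holder before the lamp, screw slide with handwheel at the -y end. Origin: centre of the breadboard, on the table. Axes: y along the bench from handwheel to lamp, x across, z up; all directions below are in this frame
- wheel_hub (a point): point on the handwheel's axis where the shaft leaves the slide's end block, 85 mm above the table. The wheel is a black disc 90 mm across, its axis level, along the bench's y; its outer face is 24 mm beyond this point in -y. Axes as the bench
- handwheel (a joint): angle of the handwheel, rad, over many turns; stays where left (0.05 N m friction). It grows and drives the carriage to the lamp (+y), 8 mm a turn, when turned clockwise as seen from outside the wheel, looking along +y: the handle goes from the top to +x, then down
- crank_grip (a point): grasp point on the black crank handle, on its centre line: a level round bar 18 mm thick, 66 mm long, parallel to the wheel's axis and 32 mm off it. The point is 72 mm beyond wheel_hub in -y, 20 mm short of the free end. The bar spins freely on its stud: pinch it across from above and carry it round the circle. Starts anywhere on it
- carriage (a joint): position of the carriage along its slide in m, growing towards the lamp (+y); 0.060 when the pointer stands on the red line. It starts 14 to 26 mm short, on the handwheel's side. Only the screw moves it
- pointer (a point): tip of the black pointer that reaches from the carriage's +x side over the white scale, 56 mm above the table; moves with the carriage
- scale_mark (a point): the red line across the white scale strip (28 mm wide, black ticks each 5 mm) that lies on the +x side of the slide; the point is where the pointer's tip meets the line when set. Axes as the bench
- filter_slide (a joint): how far the filter slide is pulled out towards +x, in m: 0 shut (solid part of the plate in the beam); spring-catch stops at 0.030 (blue glass, the next) and 0.060 (amber glass). Leaving a stop takes about 5 N; past half-way the catch pulls it into the next stop
- slide_tab (a point): grasp point on the red tab of the filter slide, on the +x side of its holder: an upright block 22 mm along x, 12 mm thick along y, 50 mm tall. The point is midway in x and y, 185 mm above the table, 15 mm below the tab's top. Moves with the slide. The holder (black, top at 198 mm) ends 38 mm from the tab's near face when shut
- test_cell: windowed test cell standing on the carriage: a tan block 56 x 22 x 56 mm, its steel-rimmed window towards the lamp, a red and a black terminal on top, up to 209 mm above the table. Origin: middle of its foot, on the carriage top. Not to be touched
- hex_driver: yellow-handled driver, 160 mm long, lying loose on the breadboard's -x side; origin under its middle. Leave it alone
- lens_cap: black lens cap, 48 mm across, 14 mm high, loose on the breadboard beside the lamp house (+x side); origin in the middle of its underside. Leave it alone
- filter_case: small blue filter case, 42 x 56 x 21 mm, loose on the breadboard beside the scale (+x side); origin in the middle of its underside. Leave it alone
- multimeter: yellow hand multimeter, 180 x 88 x 33 mm, loose on the table beyond the handwheel's end of the bench; origin in the middle of its underside. Leave it alone

How it is judged (in metres and radians):
On the way:
1. the pointer stands on the red line while the filter slide is still shut (y of pointer in the frame of scale_mark between -0.002 and 0.002 m and value of joint filter_slide below 0.006 m), for 0.3 s.
At the end, for the whole second after the job is handed in: the pointer within 2 mm of the red line (along the scale), the filter slide within 3 mm of its first stop (joint between 0.027 and 0.033), everything at rest and released (y of pointer in the frame of scale_mark between -0.002 and 0.002 m and value of joint filter_slide between 0.027 and 0.033 m and velocity of joint carriage between -0.002 and 0.002 m/s); the robot touches nothing.
It fails at once if the filter slide goes past its next stop (pulled out more than 45 mm) (value of joint filter_slide above 0.045 m).
It fails at once if the test cell is touched (over 1 N) (contact force between test_cell and anything else above 1 N).
It fails at once if the driver, lens cap, filter case or multimeter is shifted by more than 20 mm (distance of any of hex_driver, lens_cap, filter_case, multimeter from where it was at the start of the episode above 0.02 m).
It also fails if it takes over 70 s, if anything falls off the work surface, if the arm or the gripper's body presses on something with over 40 N, if the wrist force passes 120 N, or if a joint passes its speed limit or range.

## Working session

There is one attempt and no reset: what is moved stays moved. The work goes in short steps, Python scripts to look and compute and a tool call to move; the robot and the scene stay as the last step left them, time stands still between calls to the robot, and variables do not carry over. Pictures are saved under pics/ and viewed, at most 10 in all, crops included, and the job is handed in when it is done.

Besides the shell and the picture viewer there is one more tool, called after "Emit:" as name(argument=value, ...), one argument or row to a line, values as JSON. carry_out: Moves the arm, as the interface text tells. Its arguments: {"type":"object","properties":{"motion":{"type":"array"},"gripper":{"type":"number"},"newtons":{"type":"number"}},"required":["motion"]}

```bash
mkdir -p pics
cat > h.py <<'E'
import numpy as np, cv2
from bench import bot
def pt(p,uv,d=None,w=2):
    u,v=uv; 
    if d is None:
        a=p["range_z"][int(v)-w:int(v)+w+1,int(u)-w:int(u)+w+1]; a=a[a>0]; d=np.median(a) if a.size else np.nan
    return ray(p,uv)[1]*d+p["xyz"]
def ray(p,uv):
    K=np.array(p["K"]);k=p["k1"]
    x=(uv[0]-K[0,2])/K[0,0]; y=(uv[1]-K[1,2])/K[1,1]
    a,b=x,y
    for _ in range(20):
        s=1+k*(a*a+b*b); a,b=x/s,y/s
    return np.array(p["xyz"]),np.array(p["orientation"])@np.array([a,-b,-1.])
def cloud(p,m,st=1):
    v,u=np.nonzero(m&(p["range_z"]>0))
    return np.array([pt(p,(c,r),p["range_z"][r,c]) for c,r in zip(u[::st],v[::st])])
def save(p,n): cv2.imwrite("pics/"+n,p["frame"][:,:,::-1])
E
python3 - <<'E'
from h import *
np.set_printoptions(precision=4,suppress=True)
ims=[]
for c in("scene","top"):
    p=bot.get_image(c); ims.append(p["frame"]); print(c,p["xyz"],p["k1"],p["K"][0][0]);print(p["orientation"])
    for n in["light_bench","handwheel","crank_grip","pointer","scale_mark","slide_tab","test_cell","multimeter","filter_case","carriage","hex_driver","lens_cap","filter_slide"]:
        for r in bot.masks_of(p,n)[:1]:
            q=cloud(p,r["mask"],3)
            print(n,round(r["score"],2),np.round(r["location"]),pt(p,r["location"]),q.mean(0) if len(q) else "", np.r_[q.min(0),q.max(0)] if len(q) else "")
    save(p,c+"0.png")
s=bot.state();print(s["orientation"],bot.finger_overhang)
E
```

```text
scene [1.1971 0.549  0.6958] -0.012765051024090274 504.3378543618184
[[-0.7164 -0.3641  0.5952]
 [ 0.6977 -0.3761  0.6097]
 [ 0.0018  0.8521  0.5234]]
light_bench 0.82 [482. 339.] [0.5792 0.2792 0.1309] [0.5701 0.2415 0.0922] [ 0.0806 -0.2837 -0.0035  0.7106  0.4731  0.2305]
handwheel 0.66 [321. 253.] [ 0.5778 -0.1092  0.1205] [ 0.5661 -0.1233  0.1032] [ 0.3908 -0.2934 -0.0006  0.605  -0.0968  0.1324]
pointer 0.96 [369. 269.] [0.5463 0.0009 0.1182] [0.5601 0.0003 0.127 ] [ 0.2832 -0.2365 -0.0001  0.6141  0.0264  0.2115]
scale_mark 0.59 [435. 297.] [0.5906 0.187  0.1736] [0.5854 0.1859 0.1734] [0.4449 0.1674 0.1417 0.6223 0.1936 0.2018]
slide_tab 0.73 [433. 300.] [0.6045 0.1923 0.178 ] [0.5966 0.1878 0.174 ] [0.4504 0.1681 0.1471 0.6223 0.194  0.2018]
test_cell 0.82 [369. 253.] [0.5604 0.0098 0.1665] [ 0.5549 -0.0005  0.1604] [ 0.5135 -0.0228  0.1088  0.5771  0.01    0.2111]
multimeter 0.81 [247. 216.] [ 0.4975 -0.4912  0.0332] [ 0.493  -0.4864  0.0286] [ 0.3514 -0.5794 -0.0012  0.5757 -0.4369  0.0458]
filter_case 0.57 [354. 348.] [0.6679 0.0761 0.0336] [0.6637 0.0723 0.0302] [0.6182 
[... 1546 characters left out ...]
.046 ]
filter_case 0.66 [247. 208.] [0.6599 0.0773 0.0337] [0.66   0.0659 0.0334] [0.6365 0.0392 0.0244 0.6822 0.0909 0.0398]
carriage 0.9 [281. 251.] [ 0.5426 -0.0154  0.188 ] [ 0.5478 -0.009   0.1298] [ 0.5023 -0.0412  0.0501  0.6082  0.0266  0.2102]
hex_driver 0.61 [264. 295.] [0.4377 0.034  0.0348] [0.4316 0.0393 0.0331] [ 0.4193 -0.0148  0.0089  0.4449  0.1401  0.0446]
lens_cap 0.74 [116. 229.] [0.607  0.4142 0.026 ] [0.6146 0.4186 0.0261] [0.5933 0.3981 0.0209 0.6343 0.4381 0.0355]
filter_slide 0.55 [199. 238.] [0.5734 0.1781 0.1454] [0.5464 0.1786 0.1657] [0.4487 0.1666 0.0109 0.638  0.2138 0.2036]
[[-0.9574  0.2887 -0.    ]
 [ 0.2887  0.9574  0.    ]
 [ 0.      0.     -1.    ]] 0.017
```

View pics/scene0.png

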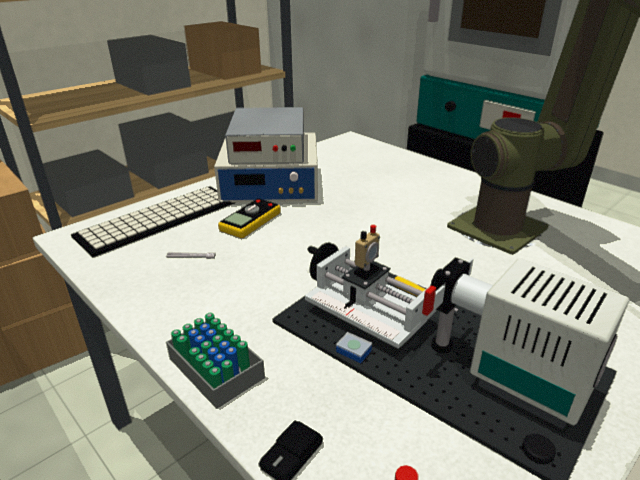

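View pics/top0.png

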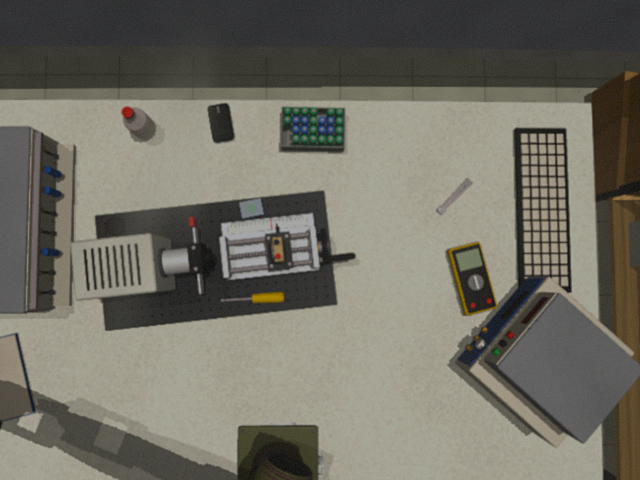

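The scene view shows the bench with the crank at about (318,248), the red tab at (430,300) and the pointer over the scale at (350,300). The top view shows the crank at (344,257), the tab at (193,225), the pointer near (278,232) and the red line near (270,222).

```bash
cat > m.py <<'E'
from h import *
np.set_printoptions(precision=4,suppress=True)
def full(p):
    Z=p["range_z"];H,W=Z.shape
    K=np.array(p["K"]); u,v=np.meshgrid(np.arange(W),np.arange(H))
    x=(u-K[0,2])/K[0,0];y=(v-K[1,2])/K[1,1];a,b=x,y
    for _ in range(15):
        s=1+p["k1"]*(a*a+b*b);a,b=x/s,y/s
    D=np.stack([a,-b,-np.ones_like(a)],-1)@np.array(p["orientation"]).T
    return D*Z[...,None]+p["xyz"]
E
python3 - <<'E'
from m import *
p=bot.get_image("top");P=full(p);f=p["frame"].astype(int)
dark=(f.max(2)<75)&(P[...,2]>0.0)&(P[...,2]<.03)&(P[...,0]>.3)&(P[...,0]<.76)&(P[...,1]>-.25)&(P[...,1]<.55)
dark=cv2.morphologyEx(dark.astype(np.uint8),cv2.MORPH_OPEN,np.ones((3,3)))
n,l,st,c=cv2.connectedComponentsWithStats(dark); 
m=np.isin(l,[i for i in range(1,n) if st[i,4]>300])
q=P[m][:,:2].astype(np.float32); r=cv2.minAreaRect(q*1000);print("board",r,np.median(P[m][:,2]))
# edges via corners
for uv in [(97,215),(325,192),(337,308),(107,328)]:
    o,d=ray(p,uv);print(uv,(o+d*(.013-o[2])/d[2]))
red=(f[...,0]>140)&(f[...,1]<90)&(f[...,2]<90)&(P[...,2]<.1)&(P[...,0]<.7)&(P[...,2]>.02)
v,u=np.nonzero(red)
for a,b in zip(u,v): print("red",a,b,P[b,a])
red=(f[...,0]>140)&(f[...,1]<80)&(P[...,2]>.185)&(P[...,0]<.7)&(P[...,1]>.1)
print("tab",P[red].mean(0),P[red].min(0),P[red].max(0))
R=(P[...,1]<-.13)&(P[...,1]>-.24)&(P[...,2]>.03)&(P[...,2]<.16)&(P[...,0]>.4)&(P[...,0]<.65)
q=P[R];print("crank",len(q),q.mean(0),q.min(0),q.max(0))
for y in np.arange(-.24,-.13,.01):
    a=q[(q[:,1]>=y)&(q[:,1]<y+.01)]
    if len(a): print(y,a[:,0].min(),a[:,0].max(),a[:,2].max())
cv2.imwrite("pics/z1.png",cv2.resize(p["frame"][195:295,180:360,::-1],(792,440),interpolation=cv2.INTER_CUBIC))
E
```

```text
board ((527.809814453125, 160.6956024169922), (296.76885986328125, 598.6885986328125), 6.304018020629883) 0.012287035615974773
(97, 215) [0.6434 0.4677 0.013 ]
(325, 192) [ 0.7039 -0.1231  0.013 ]
(337, 308) [ 0.4028 -0.1531  0.013 ]
(107, 328) [0.353  0.4359 0.013 ]
red 488 300 [ 0.423  -0.5385  0.0369]
red 489 300 [ 0.4226 -0.5438  0.0293]
red 490 300 [ 0.4228 -0.545   0.0331]
red 488 301 [ 0.4202 -0.5402  0.032 ]
red 489 301 [ 0.4202 -0.5432  0.0307]
red 490 301 [ 0.4202 -0.5453  0.0321]
red 472 304 [ 0.4127 -0.4986  0.0315]
red 473 304 [ 0.4131 -0.4992  0.0377]
red 472 305 [ 0.4101 -0.4991  0.0298]
red 473 305 [ 0.4106 -0.4989  0.0384]
red 474 305 [ 0.4103 -0.5031  0.0335]
red 472 306 [ 0.4078 -0.4977  0.0341]
red 473 306 [ 0.408  -0.4987  0.0389]
tab [0.6081 0.1857 0.1996] [0.6016 0.1829 0.1958] [0.6155 0.1879 0.2054]
crank 177 [ 0.5338 -0.1627  0.0822] [ 0.5245 -0.1941  0.073 ] [ 0.5444 -0.1315  0.0896]
-0.19999999999999996 0.529523018838086 0.5419829872708272 0.08651098957454217
-0.18999999999999995 0.5293237466147972 0.5443983748826468 0.08625628012394682
-0.17999999999999994 0.5270014395507154 0.5443783002334703 0.08682031857291683
-0.16999999999999993 0.5269076014844416 0.5419322454318929 0.08963443054170783
-0.15999999999999992 0.5245503576211898 0.5421154994344892 0.08928173954940455
-0.1499999999999999 0.5246228882134899 0.5394858829405553 0.08868979168953195
-0.1399999999999999 0.5245295573173419 0.5371870940914094 0.08660845929089311
```

View pics/z1.png

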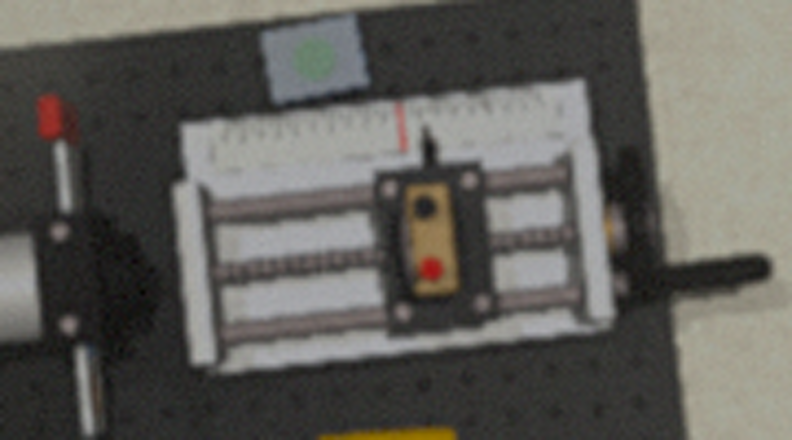

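```bash
cat >> m.py <<'E'
YAW=np.radians(6.0)
ex=np.array([np.cos(YAW),np.sin(YAW),0]);ey=np.array([-np.sin(YAW),np.cos(YAW),0]);C=np.array([.528,.1605,0])
def tob(X): X=np.asarray(X)-C; return np.array([X@ex,X@ey,X[2]])
def tow(b): return C+b[0]*ex+b[1]*ey+np.array([0,0,b[2]])
def at(p,uv,z): o,d=ray(p,uv);return o+d*(z-o[2])/d[2]
def delta(target):
    s=bot.state();R=np.array(s["orientation"]);return 1000*R.T@(np.asarray(target)-s["tcp_pos"])
E
python3 - <<'E'
from m import *
p=bot.get_image("top")
z=lambda a,b:(180+(a+.5)/4.4-.5,195+(b+.5)/4.4-.5)
for n,ab,h in[("screwL",(220,272),.085),("screwR",(565,237),.085),("hubexit",(612,230),.085),("crank near",(650,281),.085),("crank mid",(705,274),.085),("crank end",(768,266),.085),("line top",(399,103),.053),("line bot",(404,150),.053),("ptr tip",(426,128),.056),("ptr base",(431,165),.056),("tab",(52,117),.2),("block top R edge near",(588,82),.02),("rail1",(215,210),.085),("rail1b",(560,175),.085)]:
    w=at(p,z(*ab),h); print(n,w,tob(w))
s=bot.get_image("scene");P=full(s)
f=s["frame"].astype(int)
red=(f[...,0]>140)&(f[...,1]<80)&(P[...,2]>.13)&(P[...,1]>.1)&(P[...,0]<.7)
q=P[red];print("tab",np.percentile(q,5,0),np.percentile(q,95,0),tob(q.mean(0)))
m=(P[...,1]<-.11)&(P[...,1]>-.22)&(P[...,2]>.03)&(P[...,2]<.16)&(P[...,0]>.4)&(P[...,0]<.65)
q=np.array([tob(x) for x in P[m]]);print(len(q),q.min(0),q.max(0))
for y in np.arange(-.38,-.26,.01):
    a=q[(q[:,1]>=y)&(q[:,1]<y+.01)]
    if len(a):print(round(y,3),len(a),a.min(0),a.max(0))
E
```

```text
screwL [0.5334 0.1141 0.085 ] [ 0.0005 -0.0468  0.085 ]
screwR [ 0.5528 -0.0777  0.085 ] [-0.0002 -0.2395  0.085 ]
hubexit [ 0.5567 -0.104   0.085 ] [ 0.0009 -0.266   0.085 ]
crank near [ 0.5282 -0.1251  0.085 ] [-0.0296 -0.284   0.085 ]
crank mid [ 0.5321 -0.1558  0.085 ] [-0.029 -0.315  0.085]
crank end [ 0.5365 -0.1911  0.085 ] [-0.0283 -0.3505  0.085 ]
line top [0.6313 0.0169 0.053 ] [ 0.0877 -0.1537  0.053 ]
line bot [0.6043 0.0139 0.053 ] [ 0.0605 -0.1538  0.053 ]
ptr tip [0.6166 0.0012 0.056 ] [ 0.0715 -0.1677  0.056 ]
ptr base [ 0.5954 -0.0017  0.056 ] [ 0.0501 -0.1683  0.056 ]
tab [0.6082 0.1844 0.2   ] [0.0822 0.0154 0.2   ]
block top R edge near [ 0.6474 -0.0922  0.02  ] [ 0.0923 -0.2637  0.02  ]
rail1 [0.5679 0.1171 0.085 ] [ 0.0352 -0.0473  0.085 ]
rail1b [ 0.5875 -0.075   0.085 ] [ 0.0345 -0.2404  0.085 ]
tab [0.6007 0.1841 0.1981] [0.6189 0.1921 0.2019] [0.0851 0.019  0.2001]
382 [-0.043  -0.3541  0.0542] [ 0.048  -0.2716  0.1329]
-0.36 5 [-0.0291 -0.3541  0.0721] [-0.0204 -0.3506  0.0826]
-0.35 25 [-0.034  -0.3486  0.0714] [-0.0191 -0.3401  0.0872]
-0.34 27 [-0.0342 -0.3398  0.0725] [-0.018  -0.3305  0.0872]
-0.33 4 [-0.0248 -0.33    0.0806] [-0.0195 -0.3275  0.0854]
-0.29 77 [-0.0194 -0.287   0.0542] [ 0.048  -0.28    0.1314]
-0.28 244 [-0.043  -0.28    0.0554] [ 0.0472 -0.2716  0.1329]
```

Emit:
carry_out(
  motion=[0,0,-50,0,0,0,0,0,-50,0,0,0],
  gripper=0,
)

```text
t: 1.8
tcp_pos: [0.1875, 0.6219, 0.3485]
orientation: [[-0.957, 0.289, -0.001], [0.289, 0.957, -0.002], [0.0, -0.002, -1.0]]
wrist_force: [-0.4, 1.0, 0.2]
gripper_width: 1.0
gripper_force: 0.0
```

Run:
```python
from m import *
t=tow((-.031,-.336,.20));print(t)
s=bot.state();R=np.array(s["orientation"])
print(delta(np.r_[t[:2],s["tcp_pos"][2]]))
print(np.degrees(np.arctan2(R[1,1],R[0,1])))
```

```text
[ 0.5323 -0.1769  0.2   ]
[-560.6916 -665.3101    1.3232]
73.22560993085115
```

Emit:
carry_out(
  motion=[-31.15,-36.96,0,0,0,0,-31.15,-36.96,0,0,0,0,-31.15,-36.96,0,0,0,0,-31.15,-36.96,0,0,0,0,-31.15,-36.96,0,0,0,0,-31.15,-36.96,0,0,0,0,-31.15,-36.96,0,0,0,0,-31.15,-36.96,0,0,0,0,-31.15,-36.96,0,0,0,0,-31.15,-36.96,0,0,0,0,-31.15,-36.96,0,0,0,0,-31.15,-36.96,0,0,0,0,-31.15,-36.96,0,0,0,0,-31.15,-36.96,0,0,0,0,-31.15,-36.96,0,0,0,0,-31.15,-36.96,0,0,0,0,-31.15,-36.96,0,0,0,0,-31.15,-36.96,0,0,0,0],
)

```text
t: 4.05
tcp_pos: [0.5329, -0.1781, 0.3485]
orientation: [[-0.957, 0.289, 0.001], [0.289, 0.957, -0.0], [-0.001, 0.0, -1.0]]
wrist_force: [-0.1, 0.8, 1.2]
gripper_width: 0.997
gripper_force: 0.0
```

Emit:
carry_out(
  motion=[0,0,15,0,0,0.1466,0,0,15,0,0,0.1466,0,0,15,0,0,0.1466,0,0,15,0,0,0.1466,0,0,15,0,0,0.1466,0,0,15,0,0,0.1466,0,0,15,0,0,0.1466,0,0,15,0,0,0.1466,0,0,15,0,0,0,0,0,0,0,0,0],
)

```text
t: 5.3
tcp_pos: [0.5316, -0.1761, 0.2116]
orientation: [[-0.107, 0.994, -0.003], [0.994, 0.107, 0.001], [0.001, -0.003, -1.0]]
wrist_force: [-0.7, -0.3, -0.2]
gripper_width: 1.0
gripper_force: 0.0
```

Run:
```python
from m import *
print(delta(tow((-.031,-.336,.075))),bot.state()["qpos"])
p=bot.get_image("wrist");save(p,"w1.png")
P=full(p);m=(P[...,2]>.05)&(P[...,2]<.11)&(P[...,1]<-.15)&(P[...,1]>-.25)&(abs(P[...,0]-.53)<.06)
q=np.array([tob(x) for x in P[m]])
print(len(q))
if len(q):print(np.percentile(q,[2,50,98],axis=0))
```

```text
[ -1.0595   0.912  136.6436] [-23.8195  -2.6759 108.2015   0.      74.646  -29.9667]
1538
[[-0.0375 -0.3507  0.079 ]
 [-0.0294 -0.329   0.084 ]
 [-0.0207 -0.3099  0.0863]]
```

View pics/w1.png

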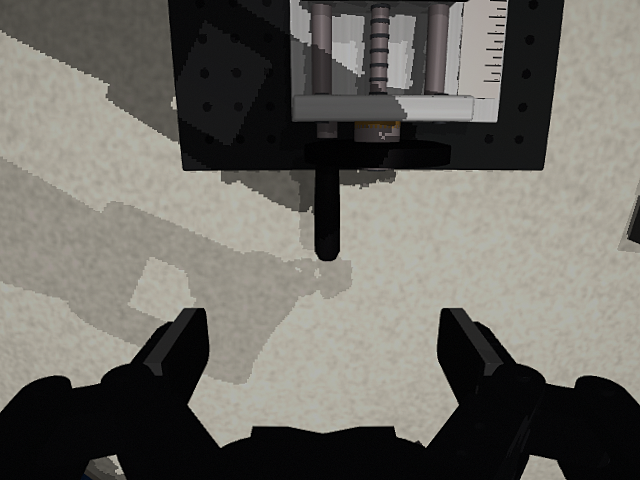

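The wrist view shows the handle, (328,170) to (328,260), between the fingers and parallel to the pads, so I descend and pinch it.

Emit:
carry_out(
  motion=[0,1.9,20,0,0,0,0,0,20,0,0,0,0,0,20,0,0,0,0,0,20,0,0,0,0,0,20,0,0,0,0,0,18,0,0,0,0,0,18.6,0,0,0,0,0,0,0,0,0,0,0,0,0,0,0],
)

```text
t: 6.48
tcp_pos: [0.5348, -0.1765, 0.0772]
orientation: [[-0.105, 0.994, 0.001], [0.994, 0.105, -0.0], [-0.0, 0.001, -1.0]]
wrist_force: [-0.3, -0.3, 0.2]
gripper_width: 1.001
gripper_force: 0.0
```

Emit:
carry_out(
  motion=[0,0,0,0,0,0,0,0,0,0,0,0,0,0,0,0,0,0,0,0,0,0,0,0,0,0,0,0,0,0,0,0,0,0,0,0],
  gripper=1,
  newtons=25,
)

```text
t: 7.22
tcp_pos: [0.5342, -0.1763, 0.0767]
orientation: [[-0.105, 0.994, -0.0], [0.994, 0.105, -0.0], [-0.0, -0.0, -1.0]]
wrist_force: [-1.9, -1.1, 0.3]
gripper_width: 0.198
gripper_force: 26.1
```

Run:
```python
from m import *
s=bot.state();b=tob(s["tcp_pos"]);b[2]+=.002;print(b,s["orientation"],s["wrist_force"])
d=b-np.array([0,0,.085]);print(np.hypot(d[0],d[2]),np.degrees(np.arctan2(d[0],d[2])))
phi0=np.arctan2(d[0],d[2])
st=np.radians(20)
prev=np.array([.032*np.sin(phi0),.032*np.cos(phi0)])
for i in range(1,19):
    a=phi0+st*i;c=np.array([.032*np.sin(a),.032*np.cos(a)]);print(i,np.round((c-prev)*1000,2));prev=c
```

```text
[-0.029  -0.3356  0.0787] [[-0.1052  0.9945 -0.0003]
 [ 0.9945  0.1052 -0.0001]
 [-0.0001 -0.0003 -1.    ]] [-1.9349 -1.143   0.3479]
0.02969434338022006 -102.19515305721987
1 [-0.43 11.11]
2 [ 3.4  10.58]
3 [6.81 8.78]
4 [9.4  5.92]
5 [10.86  2.35]
6 [11.01 -1.51]
7 [ 9.83 -5.18]
8 [ 7.46 -8.23]
9 [  4.2  -10.29]
10 [  0.43 -11.11]
11 [ -3.4  -10.58]
12 [-6.81 -8.78]
13 [-9.4  -5.92]
14 [-10.86  -2.35]
15 [-11.01   1.51]
16 [-9.83  5.18]
17 [-7.46  8.23]
18 [-4.2  10.29]
```

Emit:
carry_out(
  motion=[0,-0.4,-11.1,0,0,0,0,3.4,-10.6,0,0,0,0,6.8,-8.8,0,0,0,0,9.4,-5.9,0,0,0,0,10.9,-2.4,0,0,0,0,0,0,0,0,0],
)

```text
t: 7.98
tcp_pos: [0.5662, -0.1729, 0.1174]
orientation: [[-0.105, 0.994, 0.004], [0.994, 0.105, 0.0], [-0.0, 0.004, -1.0]]
wrist_force: [1.9, 1.5, 4.6]
gripper_width: 0.203
gripper_force: 26.4
```

Emit:
carry_out(
  motion=[0,11,1.5,0,0,0,0,9.8,5.2,0,0,0,0,7.5,8.2,0,0,0,0,4.2,10.3,0,0,0,0,0,0,0,0,0],
)

```text
t: 8.6
tcp_pos: [0.5963, -0.1695, 0.0882]
orientation: [[-0.105, 0.994, -0.001], [0.994, 0.105, 0.001], [0.001, -0.001, -1.0]]
wrist_force: [2.4, 1.3, -1.8]
gripper_width: 0.199
gripper_force: 25.8
```

Run:
```python
from m import *
s=bot.state();b=tob(s["tcp_pos"]);b[2]+=.002;print(b,s["wrist_force"],s["gripper_width"])
p=bot.get_image("top")
cv2.imwrite("pics/z2.png",cv2.resize(p["frame"][205:245,240:320,::-1],(800,400),interpolation=cv2.INTER_CUBIC))
```

```text
[ 0.0334 -0.3353  0.0902] [ 2.4492  1.3078 -1.7817] 0.19855842649653263
```

View pics/z2.png

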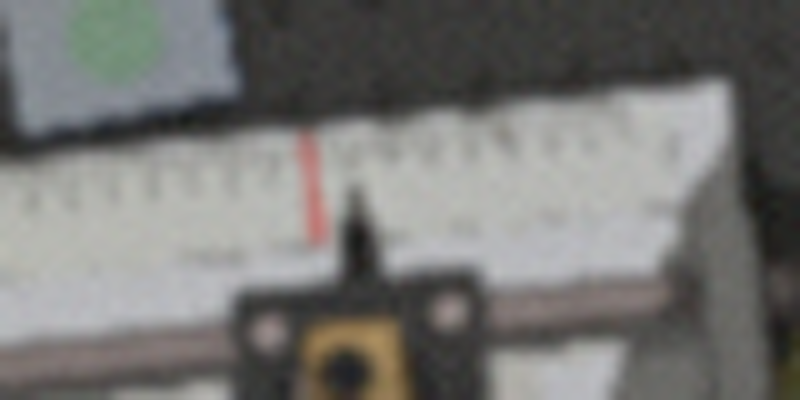

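The pointer tip is at (355,190) and the red line at (312,190) in the crop, so about 10.5 mm remain. One full turn next.

Emit:
carry_out(
  motion=[0,0.4,11.1,0,0,0,0,-3.4,10.6,0,0,0,0,-6.8,8.8,0,0,0,0,-9.4,5.9,0,0,0,0,-10.9,2.4,0,0,0,0,-11,-1.5,0,0,0,0,-9.8,-5.2,0,0,0,0,-7.5,-8.2,0,0,0,0,-4.2,-10.3,0,0,0,0,-0.4,-11.1,0,0,0],
)

```text
t: 9.9
tcp_pos: [0.5329, -0.1765, 0.0876]
orientation: [[-0.105, 0.994, -0.002], [0.994, 0.105, -0.0], [-0.0, -0.002, -1.0]]
wrist_force: [2.4, 1.0, -3.1]
gripper_width: 0.195
gripper_force: 25.8
```

Emit:
carry_out(
  motion=[0,3.4,-10.6,0,0,0,0,6.8,-8.8,0,0,0,0,9.4,-5.9,0,0,0,0,10.9,-2.4,0,0,0,0,11,1.5,0,0,0,0,9.8,5.2,0,0,0,0,7.5,8.2,0,0,0,0,4.2,10.3,0,0,0,0,0,0,0,0,0],
)

```text
t: 11.02
tcp_pos: [0.5963, -0.1695, 0.0882]
orientation: [[-0.105, 0.994, -0.001], [0.994, 0.105, 0.001], [0.001, -0.001, -1.0]]
wrist_force: [2.4, 2.8, -1.5]
gripper_width: 0.198
gripper_force: 25.8
```

Run:
```python
from m import *
s=bot.state();b=tob(s["tcp_pos"]);b[2]+=.002;print(b,s["wrist_force"],s["gripper_width"])
p=bot.get_image("top");q=bot.get_image("scene")
a=cv2.resize(p["frame"][205:245,240:320,::-1],(800,400),interpolation=cv2.INTER_CUBIC)
P=full(q);c=q["frame"][285:325,310:390,::-1]
print([ (int(x),int(y)) for y,x in zip(*np.nonzero((q["frame"][...,0]>130)&(q["frame"][...,1]<110)&(P[...,2]<.1)&(P[...,2]>.03)&(P[...,1]<.1)&(P[...,1]>-.1)))])
c=cv2.resize(c,(800,400),interpolation=cv2.INTER_CUBIC)
cv2.imwrite("pics/z3.png",cv2.resize(np.vstack([a,c]),(600,600)))
# subpixel along bench y at scale: sample the top image on z=.054 plane
from scipy.ndimage import map_coordinates
```

```text
[ 0.0334 -0.3353  0.0902] [ 2.4436  2.7924 -1.4633] 0.19752621845780355
[(349, 311), (350, 311), (349, 312), (348, 313)]
```

View pics/z3.png

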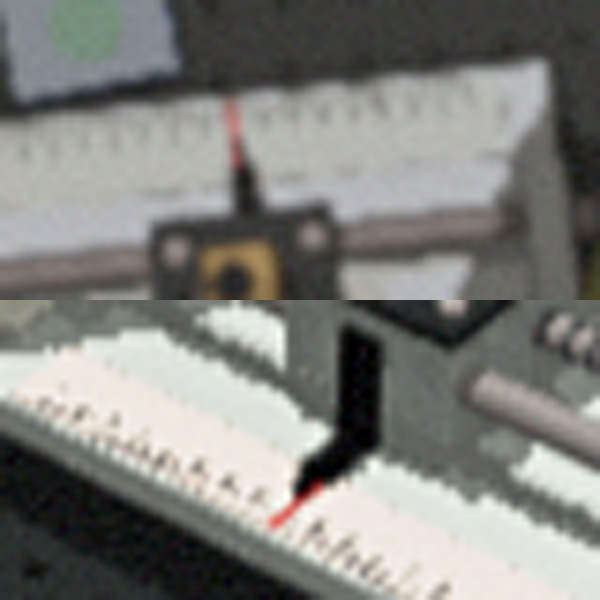

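```bash
cat > fine.py <<'E'
from m import *
from scipy.ndimage import map_coordinates
def proj(p,W):
    c=(W-p["xyz"])@np.array(p["orientation"]);a=c[...,0]/-c[...,2];b=-c[...,1]/-c[...,2]
    s=1+p["k1"]*(a*a+b*b);K=np.array(p["K"]);return K[0,0]*a*s+K[0,2],K[1,1]*b*s+K[1,2]
xs=np.arange(.040,.095,.0025);ys=np.arange(-.18,-.13,.0005)
def ortho(cam,n=6,z=.055):
    o=0
    for _ in range(n):
        p=bot.get_image(cam)
        X,Y=np.meshgrid(xs,ys,indexing="ij");W=C+X[...,None]*ex+Y[...,None]*ey+np.array([0,0,z])
        u,v=proj(p,W);o=o+np.stack([map_coordinates(p["frame"][...,k].astype(float),[v,u],order=1) for k in range(3)],-1)/n
    return o
for cam in("top","scene"):
    o=ortho(cam)
    red=o[...,0]-o[...,1:].mean(-1); g=o[...,0]
    for i,x in enumerate(xs):
        r=red[i]-np.median(red[i]); r[r<.3*r.max()]=0
        d=np.median(g[i])-g[i]; j=np.abs(ys+.155)<.012; dd=np.where(j,d,0);dd[dd<.5*dd.max()]=0
        print(cam,round(x,4),"red",round(r.max()),np.round(1e3*(r@ys)/r.sum(),2),"dark",round(dd.max()),np.round(1e3*(dd@ys)/dd.sum(),2))
E
python3 fine.py
```

```text
top 0.04 red 14 -152.37 dark 31 -164.92
top 0.0425 red 7 -161.99 dark 6 -156.07
top 0.045 red 5 -165.58 dark 5 -146.44
top 0.0475 red 2 -165.7 dark 18 -156.0
top 0.05 red 3 -155.45 dark 70 -156.22
top 0.0525 red 5 -156.43 dark 123 -156.19
top 0.055 red 5 -156.86 dark 143 -155.97
top 0.0575 red 5 -158.91 dark 135 -155.52
top 0.06 red 7 -161.35 dark 129 -155.31
top 0.0625 red 7 -158.33 dark 136 -155.69
top 0.065 red 27 -153.61 dark 112 -155.6
top 0.0675 red 48 -153.46 dark 83 -156.02
top 0.07 red 53 -153.36 dark 61 -156.22
top 0.0725 red 53 -153.42 dark 48 -155.81
top 0.075 red 46 -153.48 dark 19 -155.52
top 0.0775 red 50 -153.63 dark 10 -156.01
top 0.08 red 50 -153.61 dark 11 -156.75
top 0.0825 red 50 -153.36 dark 5 -151.37
top 0.085 red 40 -153.29 dark 1 -160.03
top 0.0875 red 26 -153.31 dark 10 -153.87
top 0.09 red 9 -153.15 dark 17 -153.25
top 0.0925 red 1 -145.87 dark 9 -151.95
scene 0.04 red 2 -160.47 dark 107 -159.94
scene 0.0425 red 1 -156.59 dark 147 -159.06
scene 0.045 red 1 -160.57 dark 201 -158.79
scene 0.0475 red 1 -148.07 dark 213 -158.54
scene 0.05 red 2 -156.7 dark 214 -158.11
scene 0.0525 red 2 -159.78 dark 212 -158.04
scene 0.055 red 3 -156.17 dark 215 -158.5
scene 0.0575 red 7 -149.11 dark 220 -158.72
scene 0.06 red 13 -156.45 dark 232 -158.45
scene 0.0625 red 67 -155.75 dark 218 -158.69
scene 0.065 red 64 -154.91 dark 224 -158.35
scene 0.0675 red 54 -155.05 dark 189 -157.75
scene 0.07 red 72 -155.29 dark 129 -156.77
scene 0.0725 red 76 -155.3 dark 63 -155.48
scene 0.075 red 74 -155.03 dark 40 -153.77
scene 0.0775 red 92 -154.56 dark 78 -146.74
scene 0.08 red 81 -154.78 dark 36 -144.44
scene 0.0825 red 102 -154.74 dark 24 -144.17
scene 0.085 red 44 -154.54 dark 22 -145.09
scene 0.0875 red 11 -154.11 dark 9 -164.44
scene 0.09 red 2 -163.44 dark 8 -164.71
scene 0.0925 red 1 -159.49 dark 6 -160.79
```

Emit:
carry_out(
  motion=[0,0.4,11.1,0,0,0,0,-3.4,10.6,0,0,0,0,-6.8,8.8,0,0,0,0,-9.4,5.9,0,0,0,0,-10.9,2.4,0,0,0,0,0,0,0,0,0,0,0,0,0,0,0],
)

```text
t: 12.6
tcp_pos: [0.5673, -0.1728, 0.0535]
orientation: [[-0.105, 0.994, 0.001], [0.994, 0.105, 0.0], [0.0, 0.001, -1.0]]
wrist_force: [-2.2, 6.4, 7.4]
gripper_width: 0.199
gripper_force: 26.7
```

```bash
python3 fine.py | grep -E " 0.0(6|7)"; python3 -c "
from m import *
s=bot.state();print(s['t'],tob(s['tcp_pos']),s['wrist_force'])"
```

```text
top 0.06 red 3 -157.51 dark 127 -153.24
top 0.0625 red 2 -158.25 dark 132 -153.32
top 0.065 red 3 -154.74 dark 106 -153.77
top 0.0675 red 2 -154.78 dark 83 -153.98
top 0.07 red 3 -154.23 dark 64 -153.76
top 0.0725 red 12 -153.8 dark 45 -153.55
top 0.075 red 30 -153.47 dark 14 -153.31
top 0.0775 red 47 -153.61 dark 10 -157.21
scene 0.06 red 5 -148.87 dark 234 -156.66
scene 0.0625 red 8 -152.33 dark 222 -157.19
scene 0.065 red 24 -153.8 dark 213 -156.74
scene 0.0675 red 16 -153.62 dark 199 -156.05
scene 0.07 red 37 -155.59 dark 142 -155.26
scene 0.0725 red 69 -155.34 dark 59 -155.04
scene 0.075 red 74 -155.05 dark 42 -153.76
scene 0.0775 red 93 -154.55 dark 77 -146.73
13.2 [ 0.0044 -0.3356  0.0535] [-2.5252  6.463   6.8557]
```

The pointer matches the red line to about 0.1 mm. Release, back off outward, then rise.

Emit:
carry_out(
  motion=[0,0,0,0,0,0,0,0,0,0,0,0,0,0,0,0,0,0,0,0,0,0,0,0,0,0,0,0,0,0,0,0,0,0,0,0,-20,0,0,0,0,0,-22,0,0,0,0,0,0,0,0,0,0,0,0,0,-40,0,0,0,0,0,-50,0,0,0,0,0,-50,0,0,0,0,0,-50,0,0,0,0,0,-50,0,0,0,0,0,-50,0,0,0,0,0,0,0,0,0],
  gripper=0,
)

```text
t: 15.2
tcp_pos: [0.5727, -0.2157, 0.3482]
orientation: [[-0.105, 0.994, 0.01], [0.994, 0.105, -0.004], [-0.005, 0.009, -1.0]]
wrist_force: [1.4, 0.1, -0.0]
gripper_width: 0.998
gripper_force: 0.0
```

```bash
python3 fine.py | grep -E "top 0.0(6|7)"
python3 - <<'E'
from m import *
s=bot.state();print(s["t"],s["wrist_force"],s["tcp_pos"],s["qpos"])
T=tow((.0845,.0175,.183));print("tab est",T,delta(np.r_[T[:2],s["tcp_pos"][2]]))
E
```

```text
top 0.06 red 3 -156.65 dark 133 -153.41
top 0.0625 red 2 -155.7 dark 139 -153.48
top 0.065 red 3 -154.41 dark 112 -153.94
top 0.0675 red 3 -154.57 dark 85 -153.99
top 0.07 red 4 -154.13 dark 67 -153.75
top 0.0725 red 12 -153.65 dark 48 -153.57
top 0.075 red 32 -153.48 dark 15 -153.51
top 0.0775 red 50 -153.62 dark 11 -157.35
15.8 [0.0847 1.2121 0.2623] [ 0.571  -0.2146  0.3411] [-25.6388  -0.2566  93.4056  -0.0002  86.8894 -31.666 ]
tab est [0.6102 0.1867 0.183 ] [395.0065  81.1234   0.0915]
```

Emit:
carry_out(
  motion=[43.9,9,0,0,0,0,43.9,9,0,0,0,0,43.9,9,0,0,0,0,43.9,9,0,0,0,0,43.9,9,0,0,0,0,43.9,9,0,0,0,0,43.9,9,0,0,0,0,43.9,9,0,0,0,0,43.9,9,0,0,0,0,0,0,0,0,0,-0.1745,0,0,0,0,0,-0.1745,0,0,0,0,0,-0.1745,0,0,0,0,0,-0.1745,0,0,0,0,0,-0.1745,0,0,0,0,0,-0.1745,0,0,0,0,0,-0.1745,0,0,0,0,0,-0.1745,0,0,0,0,0,-0.1745,0,0,0,0,0,0],
)

```text
t: 18.18
tcp_pos: [0.6101, 0.1868, 0.3415]
orientation: [[-0.995, -0.103, -0.0], [-0.103, 0.995, -0.0], [0.0, 0.0, -1.0]]
wrist_force: [0.2, -0.2, 0.5]
gripper_width: 0.996
gripper_force: 0.0
```

Emit:
carry_out(
  motion=[0,0,25,0,0,0,0,0,0,0,0,0,0,0,0,0,0,0],
)

```text
t: 18.55
tcp_pos: [0.6103, 0.1868, 0.3171]
orientation: [[-0.995, -0.104, 0.0], [-0.104, 0.995, 0.0], [-0.0, 0.0, -1.0]]
wrist_force: [0.1, 0.3, 0.4]
gripper_width: 0.997
gripper_force: 0.0
```

Run:
```python
from m import *
s=bot.state();print(s["t"],s["tcp_pos"],s["orientation"])
p=bot.get_image("wrist");save(p,"w2.png");P=full(p);f=p["frame"].astype(int)
red=(f[...,0]>120)&(f[...,1]<80)&(f[...,2]<80)&(P[...,2]>.19)&(P[...,2]<.21)
q=np.array([tob(x) for x in P[red]]);print(len(q))
if len(q):
    print(np.percentile(q,[2,50,98],axis=0)); m=(np.percentile(q,2,axis=0)+np.percentile(q,98,axis=0))/2
    print(m,delta(tow((m[0],m[1],.183))))
```

```text
18.55 [0.6103 0.1868 0.3171] [[-0.9946 -0.1035  0.0003]
 [-0.1035  0.9946  0.0001]
 [-0.0004  0.     -1.    ]]
266
[[-0.0204 -0.1587  0.2079]
 [-0.0149 -0.1532  0.2093]
 [-0.0096 -0.1479  0.2099]]
[-0.015  -0.1533  0.2089] [  99.8199 -171.0101  134.4851]
```

View pics/w2.png

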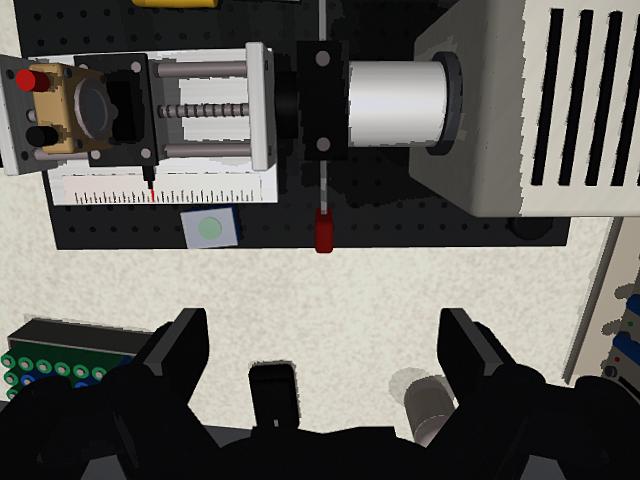

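The wrist view shows the tab at (324,230), centred between the fingers, and the pointer on the red line at (152,190). My red mask caught the cell's terminal, so I refine the tab measurement.

Run:
```python
from m import *
p=bot.get_image("wrist");P=full(p);f=p["frame"].astype(int)
red=(f[...,0]>60)&(f[...,1]<40)&(f[...,2]<40)&(P[...,2]>.19)&(P[...,2]<.21)&(P[...,1]>.1)
q=np.array([tob(x) for x in P[red]]);print(len(q))
print(np.percentile(q,[2,50,98],axis=0)); m=(np.percentile(q,2,axis=0)+np.percentile(q,98,axis=0))/2
print(m,delta(tow((m[0],m[1],.183))))
```

```text
533
[[0.0725 0.0131 0.1976]
 [0.0817 0.0183 0.1999]
 [0.0919 0.0241 0.2013]]
[0.0822 0.0186 0.1994] [  2.9023   0.987  134.8335]
```

Emit:
carry_out(
  motion=[2,1,20,0,0,0,0,0,20,0,0,0,0,0,20,0,0,0,0,0,20,0,0,0,0,0,20,0,0,0,0,0,20,0,0,0,0,0,14,0,0,0,0,0,0,0,0,0],
)

```text
t: 19.65
tcp_pos: [0.6073, 0.1874, 0.1807]
orientation: [[-0.995, -0.105, -0.003], [-0.105, 0.995, -0.001], [0.003, -0.0, -1.0]]
wrist_force: [0.3, 0.0, -0.7]
gripper_width: 0.996
gripper_force: 0.0
```

Emit:
carry_out(
  motion=[0,0,0,0,0,0,0,0,0,0,0,0,0,0,0,0,0,0,0,0,0,0,0,0,0,0,0,0,0,0,0,0,0,0,0,0,0,0,0,0,0,0],
  gripper=1,
  newtons=35,
)

```text
t: 20.52
tcp_pos: [0.6083, 0.1872, 0.183]
orientation: [[-0.994, -0.105, 0.001], [-0.105, 0.994, -0.001], [-0.001, -0.001, -1.0]]
wrist_force: [-0.0, -3.0, 2.6]
gripper_width: 0.135
gripper_force: 37.4
```

Emit:
carry_out(
  motion=[-3,0,0,0,0,0,-3,0,0,0,0,0,-3,0,0,0,0,0,-3,0,0,0,0,0,-3,0,0,0,0,0,-3,0,0,0,0,0,-3,0,0,0,0,0,-3,0,0,0,0,0,-3,0,0,0,0,0,-3,0,0,0,0,0,0,0,0,0,0,0,0,0,0,0,0,0],
)

```text
t: 22.02
tcp_pos: [0.6382, 0.1906, 0.1831]
orientation: [[-0.995, -0.105, 0.001], [-0.105, 0.995, -0.0], [-0.001, -0.0, -1.0]]
wrist_force: [1.4, -4.9, 4.5]
gripper_width: 0.137
gripper_force: 37.9
```

Run:
```python
from m import *
s=bot.state();b=tob(s["tcp_pos"]);a=tob([.6083,.1872,.183]);print(b-a,s["wrist_force"],s["wrist_force"]@ex,s["gripper_width"])
p=bot.get_image("scene");P=full(p);f=p["frame"].astype(int)
red=(f[...,0]>100)&(f[...,1]<70)&(f[...,2]<70)&(P[...,2]>.14)&(P[...,2]<.205)&(P[...,1]>.13)&(P[...,1]<.23)
q=np.array([tob(x) for x in P[red]]);print(len(q),np.percentile(q,[2,50,98],axis=0))
```

```text
[0.0301 0.0002 0.0001] [ 1.4262 -4.9076  4.5421] 0.9053759335914764 0.13725056844163672
5 [[0.1219 0.0199 0.1646]
 [0.1231 0.0204 0.1963]
 [0.1245 0.0215 0.2   ]]
```

Emit:
carry_out(
  motion=[0,0,0,0,0,0,0,0,0,0,0,0,0,0,0,0,0,0,0,0,0,0,0,0,0,0,0,0,0,0,0,0,0,0,0,0,0,0,-20,0,0,0,0,0,-40,0,0,0,0,0,-40,0,0,0,0,0,-40,0,0,0,0,0,-20,0,0,0,0,0,0,0,0,0,0,0,0,0,0,0,0,0,0,0,0,0],
  gripper=0,
)

```text
t: 23.82
tcp_pos: [0.6372, 0.1905, 0.3398]
orientation: [[-0.994, -0.105, -0.004], [-0.105, 0.995, -0.001], [0.004, -0.0, -1.0]]
wrist_force: [-0.1, 0.6, -0.9]
gripper_width: 0.998
gripper_force: 0.0
```

```bash
python3 fine.py | grep -E "top 0.0(6|7)"
python3 - <<'E'
from m import *
p=bot.get_image("wrist");save(p,"w3.png");P=full(p);f=p["frame"].astype(int)
red=(f[...,0]>60)&(f[...,1]<40)&(f[...,2]<40)&(P[...,2]>.19)&(P[...,2]<.21)&(P[...,1]>.1)
q=np.array([tob(x) for x in P[red]]);print(len(q),np.percentile(q,[2,50,98],axis=0),bot.state()["t"])
E
```

```text
top 0.06 red 10 -131.88 dark 130 -153.25
top 0.0625 red 7 -131.89 dark 134 -153.49
top 0.065 red 3 -152.54 dark 106 -153.76
top 0.0675 red 3 -154.93 dark 83 -153.98
top 0.07 red 3 -151.63 dark 65 -153.76
top 0.0725 red 12 -153.83 dark 44 -153.34
top 0.075 red 31 -153.49 dark 15 -153.32
top 0.0775 red 48 -153.61 dark 10 -155.85
416 [[0.1025 0.0136 0.1983]
 [0.1122 0.0185 0.2   ]
 [0.1221 0.0235 0.2014]] 24.475
```

View pics/w3.png

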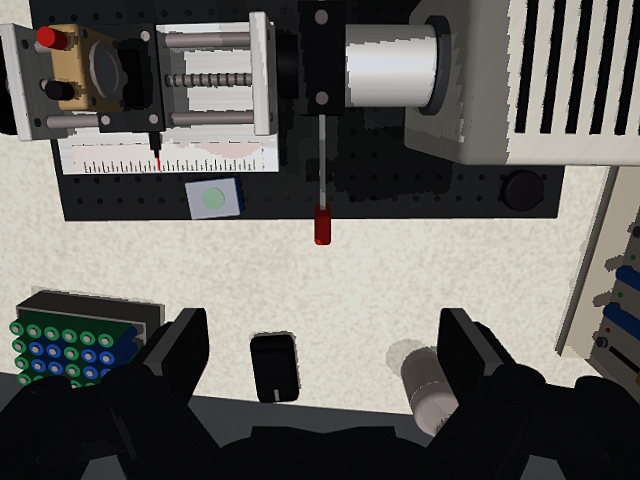

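The tab, now at (322,225), has moved from x = 0.0822 to 0.1123, which is 30 mm. The pointer is on the red line at (157,160), and the gripper is clear.

```bash
python3 -c "
from bench import bot
print(bot.close_job())"
```

```text
the job is handed in; nothing more can be done
None
```

The job is handed in: the last images put the pointer within about 0.3 mm of the red line and the filter slide 30 mm out, at its first stop, with the gripper open and clear; the hand-in returned no verdict.

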